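Set the vacuum manifold's selector to the cross-tagged line and start it

TASK

Set the vacuum manifold to the hose line tagged with the cross: gently push the selector's upright tab round, with the side of the fingertips, until it points squarely at the middle of the cross-shaped tag. Only then press the round button on the manifold's deck down fully and let it come up again. Only push things: do not take the tab between the fingers, and leave the selector where you set it and the bottles standing nearby where they are.

Things in the scene. Friction and masses are not known exactly. Their poses are not given: they have to be found in the camera images.
- hub (a point): Point on the selector's vertical turning axis, 71 mm above the bench, in the middle of the grey round manifold (fixed, 280 mm diameter, flat deck 45 mm above the bench, short hose barbs out to 164 mm from the axis on the far side). Its x axis points from the start button across the axis to the middle one of the five tags, z up.
- tab (a point): Middle of the selector's black upright tab, 71 mm above the bench and 48 mm from the turning axis. The tab is a radial fin on a bare aluminium disc (radius 45 mm, top 57 mm above the bench; hub cap in the middle 12 mm in radius, up to 63 mm): it reaches from 30 to 66 mm from the axis, is 10 mm thick and stands from the disc up to 85 mm above the bench. x axis points radially outward along the tab (the way it points), y across its thickness, z up.
- selector (a joint): Angle of the selector about the vertical axis, rad, counter-clockwise from above; 0 = tab points at the middle tag (x axis of hub), plus or minus pi = tab points at the start button. It turns freely either way, more than a full turn (the value runs on, so 2 pi means the same as 0); it starts between 2.5 and 3.8, tab toward the robot. It has no spring and no clicks: a friction brake of 0.12 N m (about 2.5 N at the tab) keeps it where it is left.
- tag_cross: One of five flat white tags, 4 mm thick and about 36 mm across, stuck on the manifold's deck on the side away from the robot, 108 mm from the turning axis at 36 degree steps; a diagonal cross of two bars, each 10 mm wide: the one to select. Which tag is at which outlet changes. Origin at the centre of its underside.
- tag_disc: One of five flat white tags, 4 mm thick and about 36 mm across, stuck on the manifold's deck on the side away from the robot, 108 mm from the turning axis at 36 degree steps; a solid round disc. Which tag is at which outlet changes. Origin at the centre of its underside.
- tag_ring: One of five flat white tags, 4 mm thick and about 36 mm across, stuck on the manifold's deck on the side away from the robot, 108 mm from the turning axis at 36 degree steps; an open ring. Which tag is at which outlet changes. Origin at the centre of its underside.
- tag_triangle: One of five flat white tags, 4 mm thick and about 36 mm across, stuck on the manifold's deck on the side away from the robot, 108 mm from the turning axis at 36 degree steps; an open triangle. Which tag is at which outlet changes. Origin at the centre of its underside.
- tag_bar: One of five flat white tags, 4 mm thick and about 36 mm across, stuck on the manifold's deck on the side away from the robot, 108 mm from the turning axis at 36 degree steps; a single bar 12 mm wide. Which tag is at which outlet changes. Origin at the centre of its underside.
- start_top (a point): Centre of the top of the white round start button (radius 13 mm) in its black housing on the deck, on the side toward the robot, 108 mm from the turning axis. It is pressed straight down.
- start (a joint): Travel of the start button, m: 0 = up, 0.006 = fully down; a spring lifts it again, fully down takes 5 N.
- amber_vial: Bystander: small bottle, 25 mm diameter, 50 mm tall, loose on the bench to the left of the manifold. Origin at the centre of its underside.
- other_vial: Bystander: small bottle, 25 mm diameter, 50 mm tall, loose on the bench to the right of the manifold. Origin at the centre of its underside.
- dropper: Bystander: dropper bottle with pointed cap, 31 mm diameter, 72 mm tall, loose on the bench farther right. Origin at the centre of its underside.

How it is judged:
By the outcome, as a careful person would: the job done as asked, in the order asked, and still so for the second after the job is handed in, with the robot touching nothing.
It also fails if it takes over 58 s, if anything falls off the work surface, if the arm or the gripper's body presses on something with over 40 N, if the wrist force passes 120 N, or if a joint passes its speed limit or range.

ROBOT

A 6-joint arm with a two-finger parallel gripper is mounted at the origin on a cart in front of the work surface, level with it; the furniture and walls round the work are solid. World frame = base frame: x ahead of the robot, y to its left, z up, the work surface at z = 0. Lengths are in m, angles in rad, forces in N, time in s.
With the tool pointing down it reaches from about 0.25 to 0.8 m from the base axis. Payload 3.9 kg.
Tool frame: the origin (TCP) lies midway between the tips of the shut fingers; the grasp point (between the pads) lies 19 mm behind it; z points along the fingers, x is the direction in which the jaws open and shut, and the axes are right-handed (so a half turn about z gives the same grasp; the last joint's range is limited). The gripper opens to 85 mm and grips with 20 to 120 N. Pads are 22 mm wide; open, the fingers measure 114 mm over their backs; the gripper's body (76 mm by 85 mm) begins 54 mm behind the grasp point. The pads swing forward as they close: fully open they stand 13 mm farther back than shut.
Start: joints at [1.29, 0.26, -0.138, 1.173, 0, 1.571], TCP at [0.145, 0.504, 0.231] pointing down, gripper open.
Joint ranges: [-2.78, 2.78], [-0.83, 1.72], [-1.28, 1.37], [-1.9, 2.12], [-1.57, 1.48], [-3.14, 3.14]. Speed limits (rad/s): [2.57, 2.57, 3.14, 3.14, 3.14, 3.14].

INTERFACE

Orientations are given as a unit quaternion [w, x, y, z].
In Python, from cell import bot, imaging gives the robot as it stands.
- The arm moves only by the tool arm_command, never from a script. Its arguments are lists of equal length, an entry for each row: "jaw": the opening, from 0 (shut) to 1 (fully open); "slide": the shift along the world's x, y, z scaled (see below), a list of three; "turn": the turn about the world's z scaled (see below). In form: {"jaw": [jaw, ...], "slide": [[x, y, z], ...], "turn": [turn, ...]}. A call has exactly 5 rows; each row shifts and turns the commanded pose from where the row before left it; what a row does not reach is not made up. The controller multiplies each number of a shift by 0.02 m and each number of a turn by 6 degrees. A row lasts 1/12 s, in which the tool goes at most 41.7 mm and 7.16 degrees, less where a joint would pass 70% of its speed; a pose out of reach is approached as far as the arm can. A call with a number of a shift or a turn outside -1 to 1 is refused whole. A call with a gripper value outside its range is refused whole. The fingers move at their own pace and stop on an object; "squeeze" is the grip in N (left out, the last holds). Time passes only in rows, so rows that do not move let the fingers close, or fill a call up. It gives the time, the measured TCP pose, the force and the opening at its end, in the units of the state.
- bot.get_obs(): the state, without advancing time (a new reading comes with each control period).
- imaging.capture(name): name is "scene" or "top"; returns the picture (480x640x3 uint8, red, green, blue); there is no depth.
- imaging.camera_model(name): a dict with "fx", "fy", "cx", "cy" (pixels), "pose" (4x4, takes a point from camera to world coordinates). Camera axes: x right, y up, looking along -z (the intrinsics and any distortion apply to the point x, -y, -z); pixel columns grow to the right and rows downward; lengths in m; the calibration is good to about 2 mm. A picture is of the moment at which its call begins. camera_model takes no time and is no camera call.
- bot.sign_off(): hands the job in, once; it reports no verdict.
Trained networks look in the newest picture that a camera, given by its name, has taken for a name from the list of things; names that differ only in an ending like _2 or _b are one class to them, and where a whole thing is asked for, a point or a joint stands for the part that bears it (a point fixed in the world has none). Each returns a list of dicts, best first, with "confidence" (0 to 1); they miss things now and then, are a little off and sometimes report something else, mostly with a low value. They report only what shows in the picture. A call takes as long as a camera call.
- imaging.find_in(camera, query): "pixel" ([column, row] in pixels, amid what is visible of it).
- imaging.silhouettes(camera, query): "pixels" (480x640 bool, what is visible of it) and "pixel" ([column, row] in pixels, amid what is visible of it).
The state is a dict: "t": time; "joint_positions": joint angles; "qd": joint speeds; "joint_efforts": joint torques, N m; "tool_pos": TCP position; "eef_rot": TCP orientation; "force": force on the tool from outside, world axes, zero at the start; "moment": the same for the moment, N m; "grip_width": opening from 0.0 (shut) to 1.0 (fully open).
Only numpy, scipy, OpenCV 4.12 (cv2) and the standard library are available. Lean on these libraries where they do the work, as an engineer would, in place of code of your own. Each camera call takes 0.05 s, during which the arm holds its last target.

## Working session

There is one attempt and no reset: what is moved stays moved. The work goes in short steps, Python scripts to look and compute and a tool call to move; the robot and the scene stay as the last step left them, time stands still between calls to the robot, and variables do not carry over. Pictures are saved under pics/ and viewed, and the job is handed in when it is done.

Besides the shell and the picture viewer there is one more tool, called after ">>>" as name(argument=value, ...) on one line, values as JSON. arm_command: Moves the arm, as the interface text tells. Its arguments: {"type":"object","properties":{"jaw":{"type":"array"},"slide":{"type":"array"},"turn":{"type":"array"},"squeeze":{"type":"number"}},"required":["jaw","slide","turn"]}

```bash
mkdir -p pics; python3 - <<'E'
from cell import bot, imaging
import cv2
for n in ("scene","top"):
    im=imaging.capture(n); cv2.imwrite(f"pics/{n}0.png",im[:,:,::-1])
    m=imaging.camera_model(n); print(n,{k:(v if k!='pose' else v) for k,v in m.items()})
    for q in ("tag_cross","tab","start_top","hub","amber_vial","other_vial","dropper","tag_disc","tag_ring","tag_triangle","tag_bar"):
        try: print(q,[(r['pixel'],round(r['confidence'],2)) for r in imaging.find_in(n,q)][:3])
        except Exception as e: print(q,e)
o=bot.get_obs(); print(o)
E
```

```text
scene {'fx': 513.1595992236045, 'fy': 513.1595992236045, 'cx': 315.1361633515042, 'cy': 247.41516317843232, 'pose': array([[-0.72419526,  0.40515177, -0.55802622, -0.18329901],
       [-0.68959157, -0.42293554,  0.58786818,  0.98341421],
       [ 0.00216671,  0.81054153,  0.58567716,  0.81896734],
       [ 0.        ,  0.        ,  0.        ,  1.        ]])}
tag_cross [([250.1, 300.8], 0.65)]
tab [([287.3, 277.2], 0.91)]
start_top []
hub [([282.1, 286.8], 0.96)]
amber_vial [([286.3, 341.7], 0.57)]
other_vial []
dropper [([427.2, 229.7], 0.64), ([287.5, 274.2], 0.45), ([238.2, 284.7], 0.35)]
tag_disc [([239.8, 283.9], 0.41)]
tag_ring [([287.4, 275.5], 0.52), ([241.7, 266.1], 0.49)]
tag_triangle [([287.6, 249.6], 0.55), ([249.4, 299.7], 0.21)]
tag_bar [([280.5, 286.8], 0.73)]
top {'fx': 568.8365418040402, 'fy': 568.8365418040402, 'cx': 325.1483728837109, 'cy': 243.36207671786892, 'pose': array([[ 0.01879993,  0.97874199, -0.20423193,  0.28286534],
       [-0.99981989,  0.01787273, -0.00638367,  0.22987451],
       [-0.00259778,  0.20431516,  0.97890171,  1.1257541 ],
       [ 0.      
[... 397 characters left out ...]
1.0], 0.46)]
tag_bar []
{'t': 1.2, 'joint_positions': array([ 1.29001672e+00,  2.59971050e-01, -1.38077307e-01,  1.17273324e+00,
       -7.67483252e-07,  1.57077051e+00]), 'qd': array([-0.00120145,  0.00067726,  0.00175857,  0.00140623,  0.00017911,
        0.00105095]), 'joint_efforts': array([-2.99741032e-04, -4.05617952e+01,  2.54238331e+01,  1.09483721e-03,
        1.97382769e-04,  1.96277661e-08]), 'tool_pos': array([0.14547687, 0.50442903, 0.23132812]), 'eef_rot': array([-4.12261039e-06,  7.99086979e-01,  6.01215435e-01,  6.11803340e-06]), 'force': array([-0.38346184, -0.27600078, -0.24983613]), 'moment': array([ 0.00837912,  0.02803551, -0.0202916 ]), 'grip_width': 0.9999172269395218}
```

View pics/scene0.png

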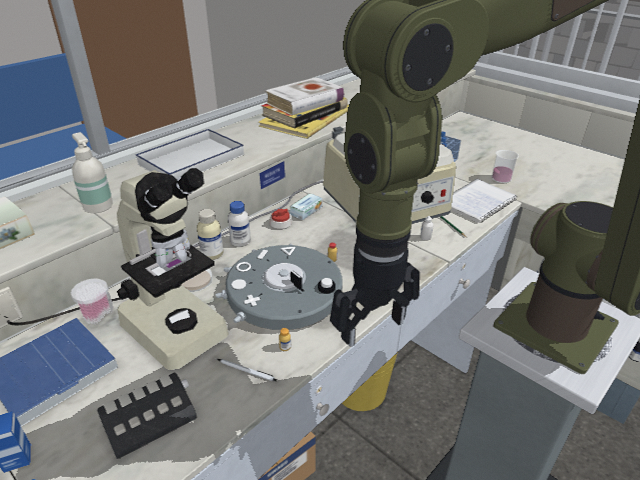

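View pics/top0.png

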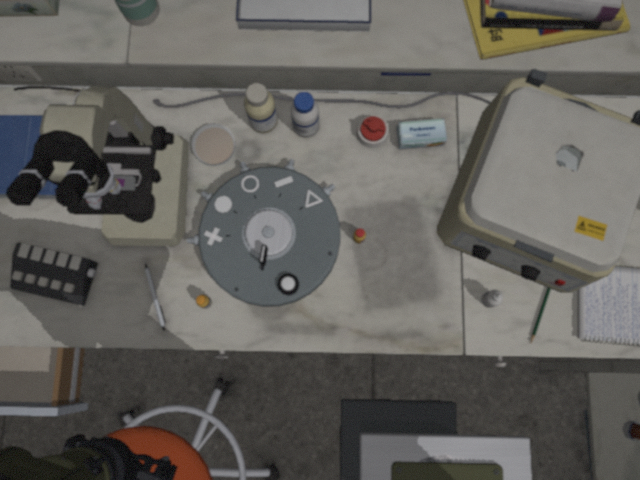

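```bash
python3 - <<'E'
import cv2
im=cv2.imread("pics/top0.png"); cv2.imwrite("pics/top0c.png",cv2.resize(im[150:330,180:400],None,fx=3.3,fy=3.3,interpolation=cv2.INTER_CUBIC))
im=cv2.imread("pics/scene0.png"); cv2.imwrite("pics/scene0c.png",cv2.resize(im[200:360,180:400],None,fx=3.5,fy=3.5,interpolation=cv2.INTER_CUBIC))
E
```

```text
(no output)
```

View pics/top0c.png

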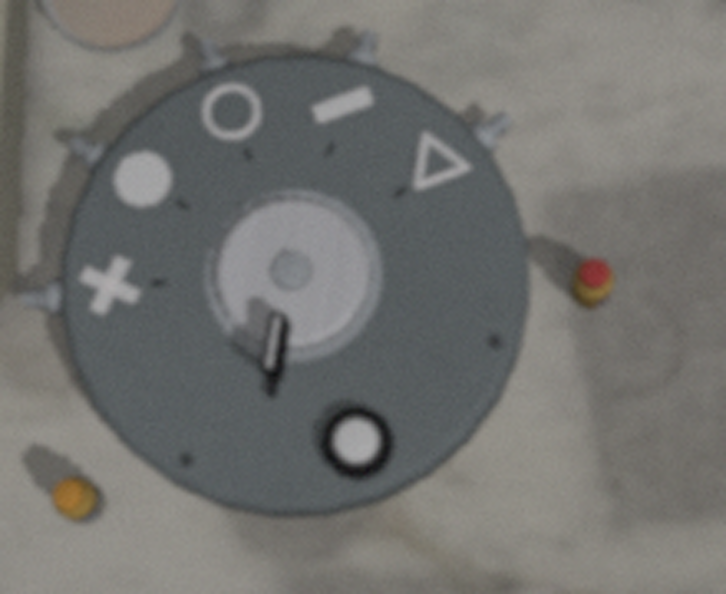

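View pics/scene0c.png

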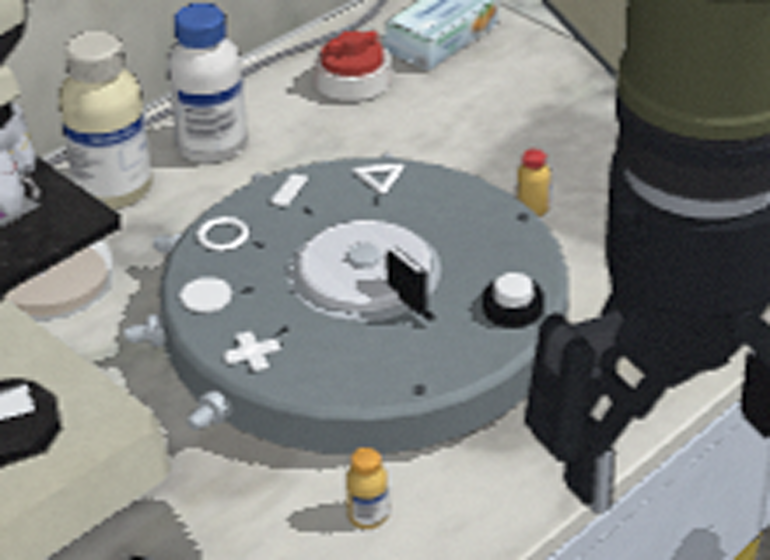

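```bash
cat > h.py <<'E'
import numpy as np
from cell import bot, imaging
from scipy.optimize import least_squares
def ray(m,p,z):
    d=np.array([(p[0]-m['cx'])/m['fx'],-(p[1]-m['cy'])/m['fy'],-1]); T=m['pose']
    d=T[:3,:3]@d; o=T[:3,3]; return (o+d*(z-o[2])/d[2])[:2]
def proj(m,P):
    T=m['pose']; c=T[:3,:3].T@(np.asarray(P)-T[:3,3]); return np.array([m['cx']+m['fx']*c[0]/-c[2], m['cy']-m['fy']*c[1]/-c[2]])
def fit(m,px,off,s):
    P=np.array([ray(m,(off[0]+a/s,off[1]+b/s),.049) for a,b in px])
    k=np.arange(2,-3,-1)*np.pi/5
    f=lambda v:(np.c_[v[0]+.108*np.cos(v[2]+k),v[1]+.108*np.sin(v[2]+k)]-P).ravel()
    r=least_squares(f,[.4,.32,0]); return r.x,r.fun.round(4),P
E
python3 - <<'E'
from h import *
mt=imaging.camera_model('top'); ms=imaging.camera_model('scene')
v,r,P=fit(mt,[(110,284),(143,180),(231,112),(343,105),(438,163)],(180,150),3.3); print('top',v,r)
T=lambda a,b,z:ray(mt,(180+a/3.3,150+b/3.3),z)
S=lambda a,b,z:ray(ms,(180+a/3.5,200+b/3.5),z)
print('cap',T(291,270,.063),'btn',T(356,441,.065),'crossT',P[0])
v2,r2,P2=fit(ms,[(252,352),(206,295),(222,234),(289,190),(379,179)],(180,200),3.5); print('scene',v2,r2)
print('cap',S(365,254,.063),'btn',S(516,284,.065))
print('vials',T(76,497,.05),T(594,273,.05))
for n,v in (('t',v),('s',v2)):
    print(n,'btn expect',v[:2]-.108*np.array([np.cos(v[2]),np.sin(v[2])]), 'cross ang', v[2]+2*np.pi/5)
# tab top ends
for a,b in ((279,315),(270,370)):
    p=T(a,b,.085);d=p-v[:2];print(p,np.linalg.norm(d),np.degrees(np.arctan2(d[1],d[0])))
E
```

```text
top [0.52538158 0.34620273 0.389292  ] [-0.0007 -0.0001  0.0005 -0.0001  0.0005 -0.0005 -0.0001 -0.0001 -0.0001
  0.0009]
cap [0.52520246 0.34642805] btn [0.42566395 0.30530385] crossT [0.51801912 0.45404438]
scene [0.52005127 0.34927546 0.38525283] [ 0.0001  0.0014 -0.0003  0.0013 -0.0005  0.0001 -0.0005 -0.0001  0.0012
 -0.0027]
cap [0.51968811 0.34813299] btn [0.42333367 0.30297839]
vials [0.39239138 0.46596721] [0.52960114 0.169714  ]
t btn expect [0.42546236 0.30521312] cross ang 1.6459290567152287
s btn expect [0.4199673  0.30868977] cross ang 1.6418898941981666
[0.49394213 0.34978312] 0.02611408268234061 178.88608011212432
[0.46227809 0.35356619] 0.057932300248599994 175.75252204615558
```

>>> arm_command(jaw=[0,0,0,0,0], slide=[[1,-0.55,0],[1,-0.55,0],[1,-0.55,0],[1,-0.55,0],[1,-0.55,0]], turn=[0.4,0.4,0.4,0.4,0.4], squeeze=40)

```text
t: 1.62
tool_pos: [0.2463, 0.4489, 0.2313]
eef_rot: [-0.0, 0.731, 0.682, 0.0]
force: [0.8, -0.3, -0.6]
grip_width: 0.297
```

>>> arm_command(jaw=[0,0,0,0,0], slide=[[1,-0.55,0],[1,-0.55,0],[1,-0.6,0],[1,-0.6,0],[1,-0.6,0]], turn=[0,0,0,0,0])

```text
t: 2.03
tool_pos: [0.3464, 0.3908, 0.2314]
eef_rot: [-0.0, 0.732, 0.681, 0.0]
force: [0.6, -0.4, 0.7]
grip_width: 0.0
```

>>> arm_command(jaw=[0,0,0,0,0], slide=[[1,-0.6,0],[1,-0.6,0],[1,-0.6,0],[1,-0.6,0],[1,-0.6,-0.5]], turn=[0,0,0,0,0])

```text
t: 2.45
tool_pos: [0.4475, 0.3315, 0.223]
eef_rot: [0.0, 0.732, 0.681, 0.002]
force: [0.3, -0.1, 0.3]
grip_width: 0.001
```

>>> arm_command(jaw=[0,0,0,0,0], slide=[[0.7,-0.5,-1],[0.6,-0.5,-1],[0,0,-1],[0,0,-1],[0,0,-0.7]], turn=[0,0,0,0,0])

```text
t: 2.87
tool_pos: [0.4711, 0.3105, 0.1254]
eef_rot: [-0.0, 0.732, 0.681, -0.001]
force: [-0.6, 0.3, -0.0]
grip_width: 0.001
```

```bash
python3 - <<'E'
from h import *
import cv2
for n in ("scene","top"):
    im=imaging.capture(n)[:,:,::-1]
    c=(im[150:330,180:400] if n=="top" else im[200:360,180:400])
    cv2.imwrite(f"pics/{n}1.png",cv2.resize(c,None,fx=3.3,fy=3.3,interpolation=cv2.INTER_CUBIC))
print(bot.get_obs()['tool_pos'])
E
```

```text
[0.46969302 0.31000064 0.12462749]
```

View pics/scene1.png

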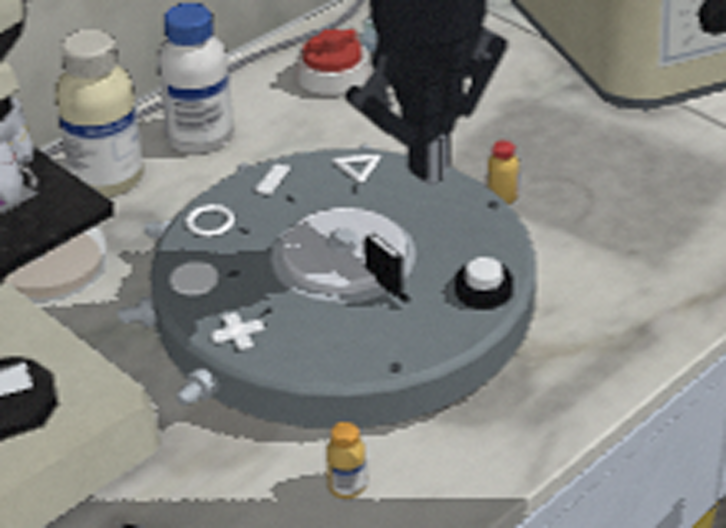

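View pics/top1.png

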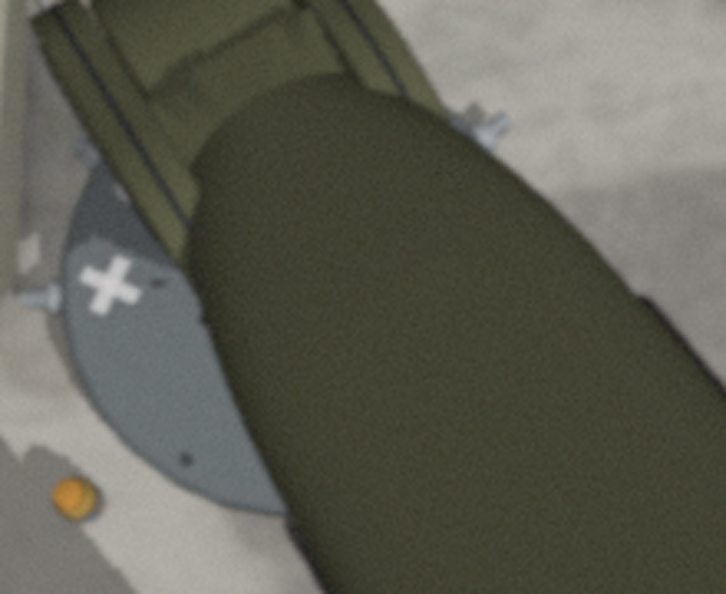

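```bash
python3 - <<'E'
from h import *
ms=imaging.camera_model('scene')
p=proj(ms,[.4697,.31,.1246]); print((p-[180,200])*3.3)
v,r,P=fit(ms,[(238,330),(194,278),(211,220),(271,179),(356,167)],(180,200),3.3);print(v,r)
E
```

```text
[431.40502064 175.97229948]
[0.52118058 0.34813673 0.39357847] [-0.0009  0.0016 -0.0002  0.0006  0.0006  0.0011 -0.0002 -0.001   0.0006
 -0.0024]
```

>>> arm_command(jaw=[0,0,0,0,0], slide=[[0,0,-1],[0,0,-1],[0,0,-0.85],[0,0,0],[0,0,0]], turn=[0,0,0,0,0])

```text
t: 3.38
tool_pos: [0.4713, 0.3114, 0.0706]
eef_rot: [-0.0, 0.732, 0.682, -0.0]
force: [0.0, 0.2, 0.3]
grip_width: -0.001
```

```bash
python3 - <<'E'
from h import *
h=np.array([.524,.347]); prev=np.array([.471,.3112])
for th in list(range(177,100,-6)):
    a=np.radians(th); u=np.array([np.cos(a),np.sin(a)]); t=np.array([u[1],-u[0]])
    p=h+.05*u-.0195*t; print(th,p.round(4),((p-prev)/.02).round(2)); prev=p
E
```

```text
177 [0.473  0.3301] [0.1  0.95]
171 [0.4716 0.3356] [-0.07  0.27]
165 [0.4707 0.3411] [-0.05  0.28]
159 [0.4703 0.3467] [-0.02  0.28]
153 [0.4706 0.3523] [0.01 0.28]
147 [0.4714 0.3579] [0.04 0.28]
141 [0.4729 0.3633] [0.07 0.27]
135 [0.4749 0.3686] [0.1  0.26]
129 [0.4774 0.3736] [0.13 0.25]
123 [0.4804 0.3783] [0.15 0.24]
117 [0.4839 0.3827] [0.18 0.22]
111 [0.4879 0.3867] [0.2 0.2]
105 [0.4922 0.3902] [0.22 0.18]
```

>>> arm_command(jaw=[0,0,0,0,0], slide=[[0.1,0.35,0],[0,0.2,0],[0,0.2,0],[0,0.2,0],[-0.04,0.14,0]], turn=[0,0,0,0,-0.4])

```text
t: 3.8
tool_pos: [0.4734, 0.3335, 0.0711]
eef_rot: [0.001, 0.746, 0.666, 0.0]
force: [0.9, -2.6, 0.8]
grip_width: -0.002
```

>>> arm_command(jaw=[0,0,0,0,0], slide=[[-0.03,0.14,0],[-0.03,0.14,0],[-0.02,0.14,0],[-0.01,0.14,0],[-0.01,0.14,0]], turn=[-0.5,-0.5,-0.5,-0.5,-0.5])

```text
t: 4.22
tool_pos: [0.471, 0.3466, 0.0707]
eef_rot: [0.001, 0.827, 0.562, -0.0]
force: [1.2, -3.4, 1.0]
grip_width: 0.004
```

```bash
cat > look.py <<'E'
import sys,cv2
from h import *
im=imaging.capture("scene")[:,:,::-1]
cv2.imwrite(sys.argv[1],cv2.resize(im[200:360,180:400],None,fx=3.5,fy=3.5,interpolation=cv2.INTER_CUBIC))
print(bot.get_obs()['tool_pos'],bot.get_obs()['force'])
E
python3 look.py pics/s2.png
```

```text
[0.4710006  0.34723035 0.07069466] [ 1.13121159 -2.53845614 -0.03110669]
```

View pics/s2.png

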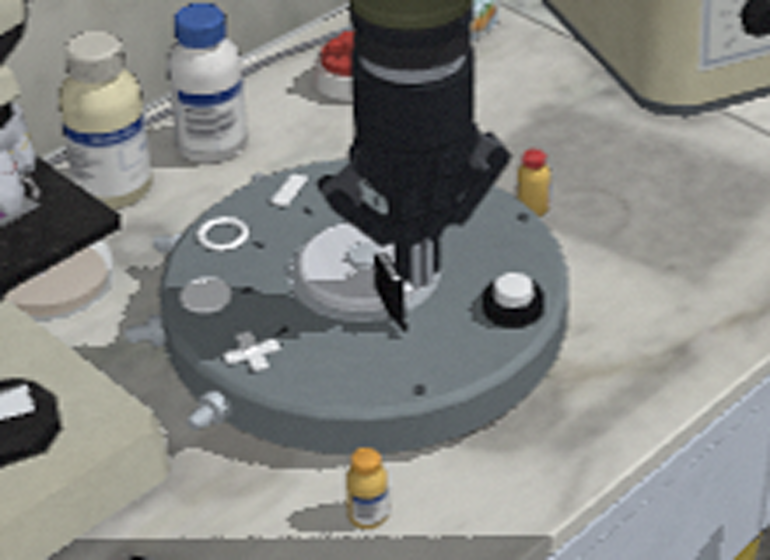

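The tab (crop 390,290) now has the fingertips against its right side and is turning with them. I'll continue along the arc.

>>> arm_command(jaw=[0,0,0,0,0], slide=[[0,0.14,0],[0,0.14,0],[0.01,0.14,0],[0.02,0.14,0],[0.03,0.14,0]], turn=[-0.5,-0.5,-0.5,-0.5,-0.5])

```text
t: 4.68
tool_pos: [0.4717, 0.3605, 0.0704]
eef_rot: [0.001, 0.893, 0.449, -0.001]
force: [0.9, -2.2, 0.2]
grip_width: 0.002
```

>>> arm_command(jaw=[0,0,0,0,0], slide=[[0.03,0.14,0],[0.04,0.13,0],[0.05,0.13,0],[0.06,0.13,0],[0.06,0.12,0]], turn=[-0.5,-0.5,-0.5,-0.5,-0.5])

```text
t: 5.1
tool_pos: [0.4761, 0.3736, 0.0703]
eef_rot: [0.001, 0.944, 0.329, -0.001]
force: [-1.5, -3.0, 0.7]
grip_width: -0.0
```

>>> arm_command(jaw=[0,0,0,0,0], slide=[[0.07,0.12,0],[0.07,0.12,0],[0.08,0.12,0],[0.09,0.11,0],[0.09,0.11,0]], turn=[-0.5,-0.5,-0.5,-0.5,-0.5])

```text
t: 5.52
tool_pos: [0.4839, 0.3852, 0.0702]
eef_rot: [0.001, 0.979, 0.203, -0.001]
force: [-1.7, -2.7, 0.3]
grip_width: -0.001
```

```bash
python3 look.py pics/s3.png
```

```text
[0.48438185 0.38577902 0.07024667] [-1.09473023 -1.80737536  0.15935199]
```

View pics/s3.png

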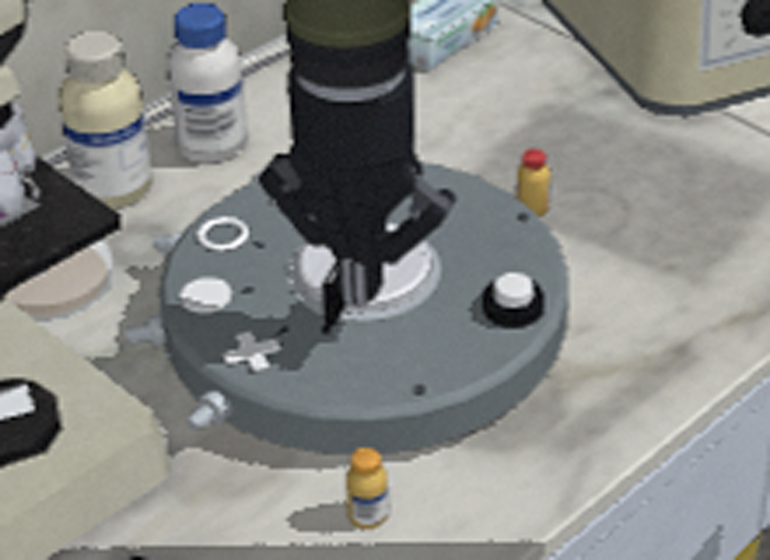

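>>> arm_command(jaw=[0,0,0,0,0], slide=[[0.1,0.1,0],[0.1,0.1,0],[0.1,0.09,0],[0.1,0.09,0],[0,0,0]], turn=[-0.5,-0.5,-0.5,-0.4,0])

```text
t: 5.98
tool_pos: [0.4923, 0.3934, 0.0702]
eef_rot: [0.0, 0.994, 0.106, -0.0]
force: [-0.1, -1.4, 0.7]
grip_width: -0.0
```

>>> arm_command(jaw=[0,0,0,0,0], slide=[[-0.5,-0.1,0],[-0.8,-0.2,0],[0,0,1],[-1,-0.5,1],[-1,-1,1]], turn=[0,0,0,0,0])

```text
t: 6.4
tool_pos: [0.4273, 0.3595, 0.131]
eef_rot: [-0.001, 0.994, 0.107, 0.001]
force: [0.2, 0.1, 0.4]
grip_width: 0.0
```

>>> arm_command(jaw=[0,0,0,0,0], slide=[[-1,-1,1],[-1,-1,0.5],[-1,-1,0],[-1,-1,0],[-1,-1,0]], turn=[0,0,0,0,0])

```text
t: 6.82
tool_pos: [0.3262, 0.2573, 0.161]
eef_rot: [-0.001, 0.994, 0.107, 0.001]
force: [0.1, -0.3, -0.3]
grip_width: -0.006
```

>>> arm_command(jaw=[0,0,0,0,0], slide=[[-0.5,-1,0],[0,-1,0],[0,-1,0],[0,-1,0],[0,-1,0]], turn=[0,0,0,0,0])

```text
t: 7.23
tool_pos: [0.3169, 0.1571, 0.1609]
eef_rot: [-0.001, 0.994, 0.107, 0.001]
force: [1.1, 0.0, -0.1]
grip_width: 0.001
```

```bash
cat > look2.py <<'E'
import sys,cv2
from h import *
k=sys.argv[1]
im=imaging.capture("scene")[:,:,::-1]
cv2.imwrite(f"pics/s{k}.png",cv2.resize(im[240:320,225:345],None,fx=6.5,fy=6.5,interpolation=cv2.INTER_CUBIC))
im=imaging.capture("top")[:,:,::-1]
cv2.imwrite(f"pics/t{k}.png",cv2.resize(im[170:270,190:320],None,fx=6,fy=6,interpolation=cv2.INTER_CUBIC))
print(bot.get_obs()['tool_pos'],bot.get_obs()['force'])
E
python3 look2.py 4
```

```text
[0.31615991 0.15578622 0.16060601] [ 0.46092801 -1.00507612  0.32877244]
```

View pics/s4.png

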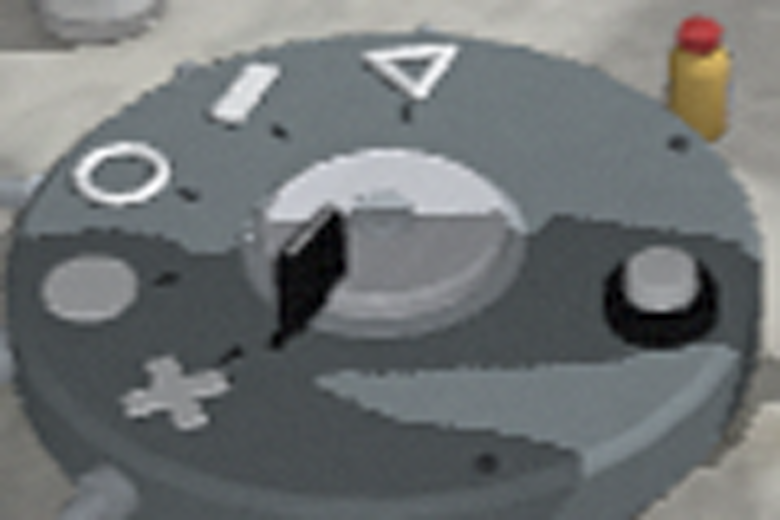

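View pics/t4.png

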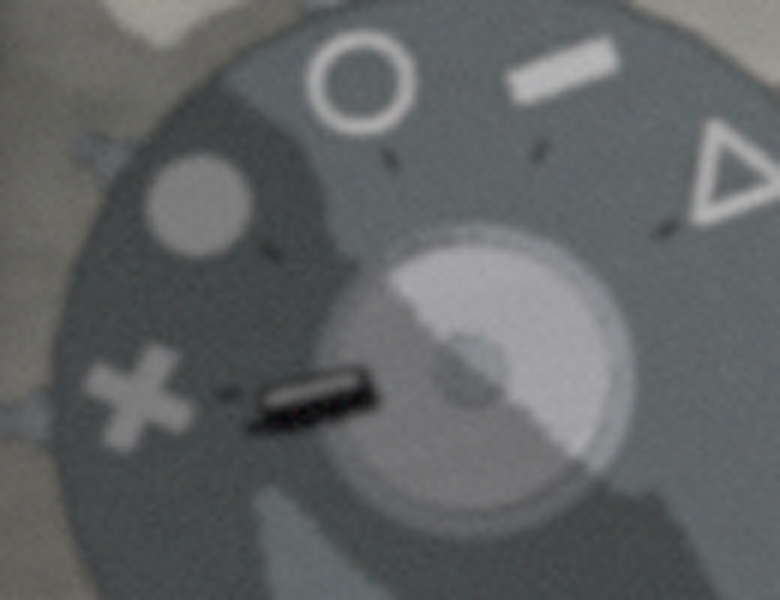

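```bash
cat > tabfit.py <<'E'
import cv2,sys
from h import *
# measure tag centroids precisely via silhouettes around expected positions is noisy -> use hand/crop tags: fit hub per camera with static picks
hubs={'top':(.52538,.34620,.38929),'scene':(.5206,.3487,.3894)}
def box(m,h,th):
    u=np.array([np.cos(th),np.sin(th)]);n=np.array([-u[1],u[0]])
    P=[proj(m,np.r_[np.array(h)+r*u+s*n,z]) for r in(.03,.066) for s in(-.005,.005) for z in(.057,.085)]
    return cv2.convexHull(np.array(P,np.float32))[:,0]
for n in('top','scene'):
    m=imaging.camera_model(n); im=imaging.capture(n)
    s=imaging.silhouettes(n,'tab')
    for S in s[:2]: print(n,'sil',S['confidence'],S['pixel'],S['pixels'].sum())
    M=s[0]['pixels'].astype(np.uint8) if s else None
    h=hubs[n]
    best=[]
    K=8
    if M is None: continue
    for th in np.radians(np.arange(80,125,.5)):
      for dx in np.arange(-2,2.1,.5):
       for dy in np.arange(-2,2.1,.5):
        B=box(m,h[:2],th)+[dx,dy]
        c=np.zeros((480,640),np.uint8); cv2.fillPoly(c,[np.round((B)*16).astype(np.int32)],1,shift=4)
        best.append(((c&M).sum()/(c|M).sum(),np.degrees(th),dx,dy))
    best.sort(reverse=True); print(best[:1], 'th@0offset',max(b for b in best if b[2]==0 and b[3]==0)); 
    top=[b[1] for b in best[:40]]; print('mean top40',np.mean(top),np.std(top),'cross',np.degrees(h[2])+72)
    v=im[:,:,::-1].copy(); y0,x0=(170,190) if n=='top' else (240,225)
    c=cv2.resize(v[y0:y0+90,x0:x0+120],None,fx=6,fy=6,interpolation=cv2.INTER_CUBIC)
    _,th,dx,dy=best[0]
    pts=((box(m,h[:2],np.radians(th))+[dx,dy]-[x0,y0]+.5)*6).astype(int); cv2.polylines(c,[pts],True,(0,0,255))
    for cc in cv2.findContours(cv2.resize(M[y0:y0+90,x0:x0+120],None,fx=6,fy=6,interpolation=0),0,2)[0]: cv2.polylines(c,[cc],True,(0,255,0))
    q=[proj(m,[h[0]+r*np.cos(h[2]+np.pi*.4),h[1]+r*np.sin(h[2]+np.pi*.4),z]) for r,z in((0,.063),(.108,.049))]
    cv2.line(c,*[tuple(((p-[x0,y0]+.5)*6).astype(int).tolist()) for p in q],(255,0,0))
    cv2.imwrite(f"pics/{n}_fit{sys.argv[1]}.png",c)
E
python3 tabfit.py 4
```

```text
top sil 0.94 [264.8, 234.0] 1800
[(np.float64(0.1136238279095422), np.float64(103.5), np.float64(2.0), np.float64(0.5))] th@0offset (np.float64(0.10749724366041896), np.float64(105.00000000000001), np.float64(0.0), np.float64(0.0))
mean top40 103.7625 2.1476367826054776 cross 94.30467400664782
scene sil 0.61 [285.9, 275.0] 831
[(np.float64(0.24550898203592814), np.float64(100.50000000000001), np.float64(2.0), np.float64(-2.0))] th@0offset (np.float64(0.21554770318021202), np.float64(102.5), np.float64(0.0), np.float64(0.0))
mean top40 101.925 2.1838898781760943 cross 94.31097654239426
```

```bash
python3 -c "
import cv2,numpy as np
a=cv2.imread('pics/top_fit4.png');b=cv2.imread('pics/scene_fit4.png');cv2.imwrite('pics/fit4.png',cv2.resize(np.vstack([a,b]),None,fx=.55,fy=.55))"
```

```text
(no output)
```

View pics/fit4.png

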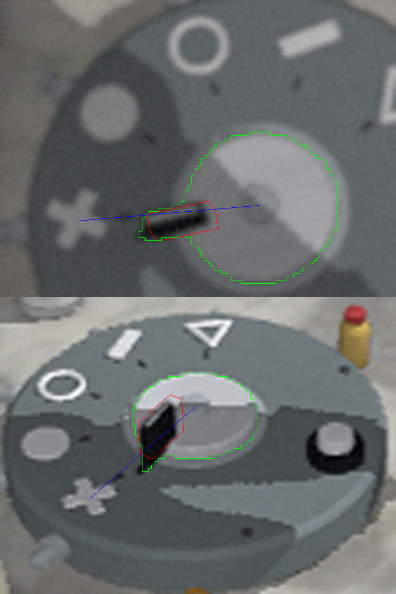

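```bash
cat > strip.py <<'E'
from h import *
def ang(n,a,b,off,s,h):
    m=imaging.camera_model(n)
    A,B=[ray(m,(off[0]+p[0]/s,off[1]+p[1]/s),.085) for p in(a,b)]
    d=B-A; f=lambda v:np.degrees(np.arctan2(v[1],v[0])).round(1)
    h=np.array(h); print(n,'len',np.linalg.norm(d).round(4),'r',np.linalg.norm(A-h).round(4),np.linalg.norm(B-h).round(4),'dir',f(d),'bear',f(A-h),f(B-h),'mid',f((A+B)/2-h))
E
python3 - <<'E'
from strip import *
ang('top',(368,378),(262,400),(190,170),6,(.52538,.3462))
ang('scene',(337,208),(281,252),(225,240),6.5,(.5206,.3487))
E
python3 - <<'E'
import cv2
im=cv2.imread('pics/t4.png'); cv2.imwrite('pics/t4z.png',cv2.resize(im[300:460,60:400],None,fx=2.3,fy=2.3))
E
```

```text
top len 0.0337 r 0.0304 0.0641 dir 103.1 bear 105.3 104.2 mid 104.5
scene len 0.0303 r 0.0292 0.0594 dir 97.4 bear 105.0 101.1 mid 102.4
```

View pics/t4z.png

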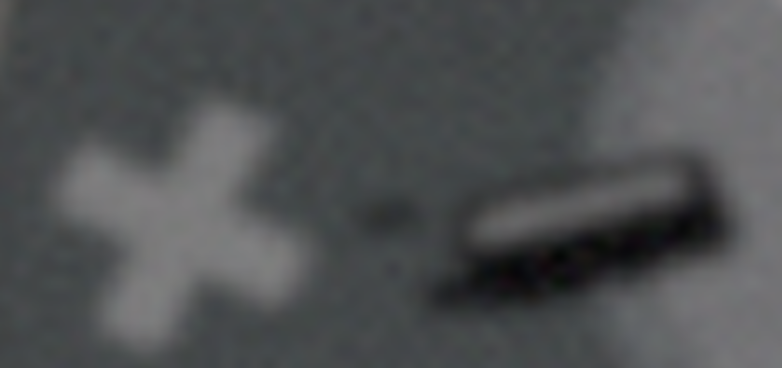

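>>> arm_command(jaw=[0,0,0,0,0], slide=[[0.65,1,0],[0.65,1,0],[0.65,1,0],[0.65,1,0],[0.65,1,0]], turn=[0,0,0,0,0])

```text
t: 7.95
tool_pos: [0.3823, 0.2597, 0.1602]
eef_rot: [-0.0, 0.994, 0.107, 0.0]
force: [-0.0, -0.7, 0.5]
grip_width: -0.001
```

>>> arm_command(jaw=[0,0,0,0,0], slide=[[0.65,1,0],[0.65,1,0],[0.65,1,0],[0.65,1,0],[0.65,1,-0.5]], turn=[0,0,0,0,0])

```text
t: 8.37
tool_pos: [0.4481, 0.3608, 0.1515]
eef_rot: [-0.001, 0.994, 0.107, 0.002]
force: [1.2, -0.6, 1.4]
grip_width: 0.003
```

>>> arm_command(jaw=[0,0,0,0,0], slide=[[0.65,1,-1],[0.35,0.55,-1],[0,0,-1],[0,0,-1],[0,0,0]], turn=[0,0,0,0,0])

```text
t: 8.78
tool_pos: [0.4638, 0.3879, 0.0656]
eef_rot: [0.002, 0.994, 0.107, -0.003]
force: [-0.7, -1.6, 0.3]
grip_width: -0.002
```

>>> arm_command(jaw=[0,0,0,0,0], slide=[[0.6,0.1,0.15],[0.4,0.1,0],[0.2,0.05,0],[0.2,0.02,0],[0.1,0.05,0]], turn=[0,0,0,0,-0.3])

```text
t: 9.2
tool_pos: [0.4966, 0.3959, 0.0742]
eef_rot: [-0.001, 0.996, 0.09, -0.0]
force: [-1.8, 1.6, 2.0]
grip_width: 0.002
```

>>> arm_command(jaw=[0,0,0,0,0], slide=[[0.1,0.05,0],[0.1,0.06,0],[0.1,0.04,0],[0,0,0],[0,0,0]], turn=[-0.4,-0.4,-0.3,0,0])

```text
t: 9.62
tool_pos: [0.5026, 0.3984, 0.074]
eef_rot: [-0.001, 0.999, 0.033, 0.0]
force: [-2.0, 2.6, 1.9]
grip_width: 0.003
```

>>> arm_command(jaw=[0,0,0,0,0], slide=[[-0.6,0,0],[-1,-0.1,0],[0,0,1],[-1,-0.5,1],[-1,-1,1]], turn=[0,0,0,0,0])

```text
t: 10.03
tool_pos: [0.4312, 0.3669, 0.1337]
eef_rot: [-0.0, 0.999, 0.033, 0.001]
force: [-0.2, 0.2, 0.3]
grip_width: 0.003
```

>>> arm_command(jaw=[0,0,0,0,0], slide=[[-1,-1,1],[-1,-1,0.5],[-1,-1,0],[-1,-1,0],[-1,-1,0]], turn=[0,0,0,0,0])

```text
t: 10.45
tool_pos: [0.3302, 0.2647, 0.1638]
eef_rot: [-0.0, 0.999, 0.033, 0.001]
force: [0.1, -0.3, 0.1]
grip_width: 0.0
```

>>> arm_command(jaw=[0,0,0,0,0], slide=[[-0.5,-1,0],[0,-1,0],[0,-1,0],[0,-1,0],[0,-1,0]], turn=[0,0,0,0,0])

```text
t: 10.87
tool_pos: [0.3207, 0.1646, 0.1636]
eef_rot: [0.0, 0.999, 0.033, 0.001]
force: [1.4, 0.1, 0.9]
grip_width: -0.001
```

```bash
python3 look2.py 5; python3 - <<'E'
import cv2
im=cv2.imread('pics/t5.png'); cv2.imwrite('pics/t5z.png',cv2.resize(im[300:460,60:400],None,fx=2.3,fy=2.3))
E
```

```text
[0.31992179 0.16332403 0.16338941] [-0.59368942  0.54387049 -1.11767303]
```

View pics/s5.png

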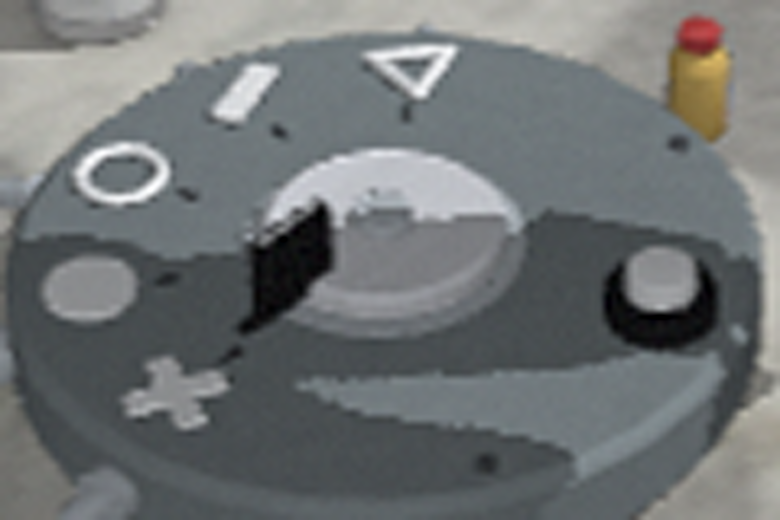

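View pics/t5.png

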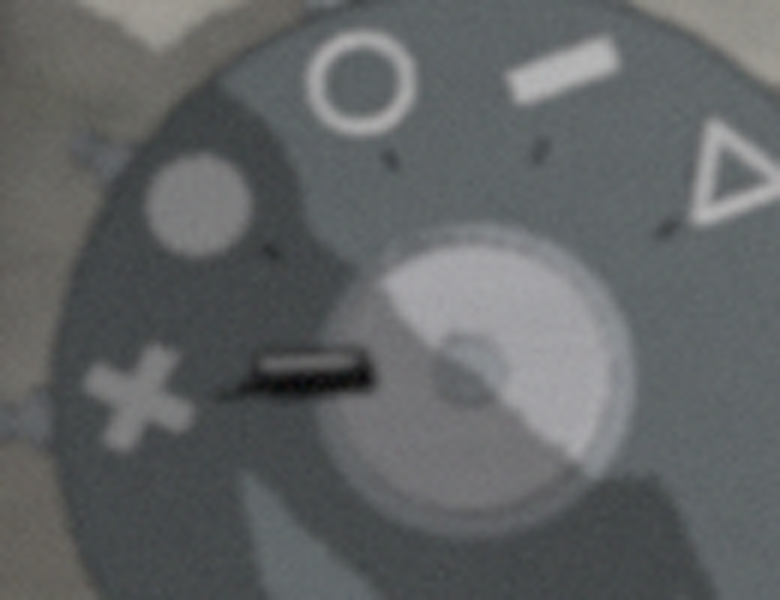

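View pics/t5z.png

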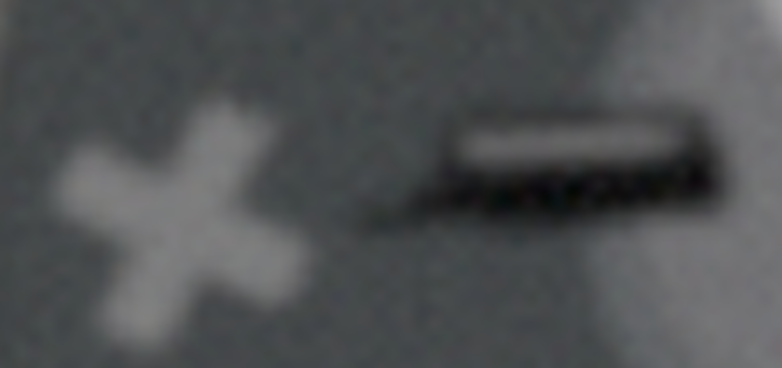

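```bash
python3 - <<'E'
from strip import *
ang('top',(360,358.7),(260,363),(190,170),6,(.52538,.3462))
ang('scene',(322,203),(254,240),(225,240),6.5,(.5206,.3487))
mt=imaging.camera_model('top');ms=imaging.camera_model('scene')
f=lambda v:np.degrees(np.arctan2(v[1],v[0])).round(1)
# cap centre, cross, tick
for n,m,off,s,cap,cr,tick,tip,h in(('top',mt,(190,170),6,(470,371),(139,400),(228,395),None,(.52538,.3462)),('scene',ms,(225,240),6.5,(385,203),(175,392),(232,355),(243,330),(.5206,.3487))):
    R=lambda p,z:ray(m,(off[0]+p[0]/s,off[1]+p[1]/s),z)
    c=R(cap,.063);print(n,'cap',c,'cross from cap',f(R(cr,.049)-c),'from hub',f(R(cr,.049)-h),'tick',f(R(tick,.0455)-h), np.linalg.norm(R(tick,.0455)-h))
    if tip:
      for z in(.046,.057): print('tip',f(R(tip,z)-h),np.linalg.norm(R(tip,z)-h))
# dark-mask fit
import cv2
def box(m,h,th):
    u=np.array([np.cos(th),np.sin(th)]);n=np.array([-u[1],u[0]])
    P=[proj(m,np.r_[np.array(h)+r*u+s*n,z]) for r in(.03,.066) for s in(-.005,.005) for z in(.057,.085)]
    return cv2.convexHull(np.array(P,np.float32))[:,0]
for fn,m,off,s,h in(('t4',mt,(190,170),6,(.52538,.3462)),('t5',mt,(190,170),6,(.52538,.3462)),('s4',ms,(225,240),6.5,(.5206,.3487)),('s5',ms,(225,240),6.5,(.5206,.3487))):
    g=cv2.cvtColor(cv2.imread(f'pics/{fn}.png'),6)
    D=(g<45).astype(np.uint8); D=cv2.morphologyEx(D,cv2.MORPH_CLOSE,np.ones((27,27))); D=cv2.morphologyEx(D,cv2.MORPH_OPEN,np.ones((25,25)))
    x0,y0,x1,y1=(220,320,420,460) if fn[0]=='t' else (215,170,400,350)
    Z=np.zeros_like(D);Z[y0:y1,x0:x1]=D[y0:y1,x0:x1];D=Z
    best=[]
    for t in np.arange(84,112,.5):
      B0=box(m,h,np.radians(t))
      for dx in np.arange(-18,19,3):
       for dy in np.arange(-18,19,3):
        B=(B0-off+.5)*s+[dx,dy]; c=np.zeros_like(D);cv2.fillPoly(c,[B.astype(np.int32)],1)
        best.append(((c&D).sum()/(c|D).sum(),t,dx,dy))
    best.sort(reverse=True);print(fn,D.sum(),best[0],'at0',max(b for b in best if b[2]==b[3]==0), np.mean([b[1] for b in best[:25]]))
E
```

```text
top len 0.0313 r 0.0322 0.0635 dir 93.6 bear 93.4 93.5 mid 93.4
scene len 0.0305 r 0.03 0.0604 dir 86.5 bear 93.2 89.8 mid 90.9
top cap [0.52517796 0.34613636] cross from cap 94.4 from hub 94.5 tick 94.0 0.08024178619589417
scene cap [0.52345324 0.34472504] cross from cap 95.4 from hub 94.1 tick 93.0 0.07760419790129756
tip 87.6 0.06630945488910127
tip 95.6 0.07469894121726713
t4 0 (np.float64(0.0), np.float64(111.5), np.int64(18), np.int64(18)) at0 (np.float64(0.0), np.float64(111.5), np.int64(0), np.int64(0)) 111.5
t5 0 (np.float64(0.0), np.float64(111.5), np.int64(18), np.int64(18)) at0 (np.float64(0.0), np.float64(111.5), np.int64(0), np.int64(0)) 111.5
s4 4629 (np.float64(0.7091969906341163), np.float64(111.0), np.int64(-18), np.int64(-3)) at0 (np.float64(0.6601091326823665), np.float64(106.0), np.int64(0), np.int64(0)) 111.02
s5 5388 (np.float64(0.7424430641821946), np.float64(102.5), np.int64(-18), np.int64(-9)) at0 (np.float64(0.6958209341441325), np.float64(94.5), np.int64(0), np.int64(0)) 102.46
```

```bash
python3 - <<'E'
from h import *
import cv2
out=[]
for n,fn,off,s,h,roi in(('top','t5',(190,170),6,(.52538,.3462),(210,320,400,420)),('scene','s5',(225,240),6.5,(.5215,.3475),(200,170,390,360))):
    m=imaging.camera_model(n); g0=cv2.imread(f'pics/{fn}.png')
    for th in(91,94.4,98):
        g=g0.copy(); a=np.radians(th);u=np.array([np.cos(a),np.sin(a)]);w=np.array([-u[1],u[0]])
        q=lambda r,t,z:tuple(np.round((proj(m,np.r_[np.array(h)+r*u+t*w,z])-off+.5)*s).astype(int).tolist())
        for z in(.057,.085):
            P=[q(r,t,z) for r,t in((.03,-.005),(.03,.005),(.066,.005),(.066,-.005))]
            cv2.polylines(g,[np.array(P)],True,(0,0,255) if z>.08 else (0,255,0))
        x0,y0,x1,y1=roi; out.append(cv2.resize(g[y0:y1,x0:x1],(260,int(260*(y1-y0)/(x1-x0)))))
cv2.imwrite('pics/ov5.png',np.vstack([np.hstack(out[:3]),np.hstack(out[3:])]))
E
```

```text
(no output)
```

View pics/ov5.png

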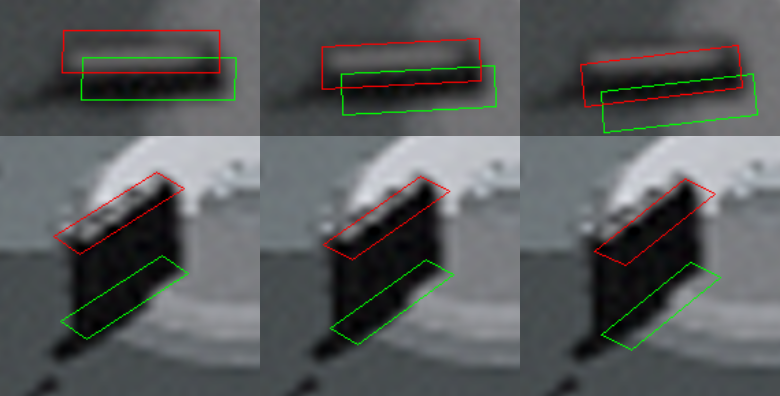

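```bash
cat > fine.py <<'E'
from h import *
import cv2,sys
k=sys.argv[1]
A=np.mean([imaging.capture('top').astype(float).mean(2) for _ in range(6)],0)
np.save(f'top{k}.npy',A)
m=imaging.camera_model('top')
np.set_printoptions(linewidth=200)
print(A[224:240,230:256].astype(int))
# tag centroids
P=[]
for (x,y),thr in zip([(213.2,236.6),(223.3,204.3),(250.2,183.9),(284,181.8),(312.7,199.4)],[0]*5):
    x0,y0=int(x),int(y); w=A[y0-11:y0+12,x0-11:x0+12]; t=(np.percentile(w,15)+np.percentile(w,97))/2
    yy,xx=np.mgrid[y0-11:y0+12,x0-11:x0+12]; q=np.clip(w-np.percentile(w,50)-10,0,None)*(np.hypot(yy-y,xx-x)<12)
    P.append(((q*xx).sum()/q.sum(),(q*yy).sum()/q.sum()))
print(np.round(P,2)); v,r,Q=fit(m,P,(0,0),1); print(v,r,'cross',np.degrees(v[2])+72, np.degrees(np.arctan2(*(Q[0]-v[:2])[::-1])))
E
python3 fine.py 5
```

```text
[[ 69  70  70  71  68  70  70  71  69  70  71  70  73  78  87  96 100 105 110 112 112 114 114 114 113 114]
 [ 69  70  70  69  71  71  73  70  70  69  71  72  73  82  92  98 100 104 109 111 113 113 114 114 113 114]
 [ 72  71  72  68  70  68  70  69  69  69  68  68  74  83  92  96  97 101 104 106 109 112 113 113 113 113]
 [ 70  71  70  67  66  62  63  63  63  63  63  64  67  75  84  86  88  87  88  90  96 105 111 114 114 113]
 [ 71  69  64  62  57  58  57  59  61  62  63  64  64  69  73  78  78  78  73  70  77  94 109 114 114 114]
 [ 70  64  60  63  73  77  78  80  81  82  85  86  86  87  90  94  92  91  82  68  60  80 101 112 113 114]
 [ 70  62  57  72  90  96  97  96  96  94  96  96  96  95  97  96  94  88  79  61  49  63  90 108 114 114]
 [ 68  58  53  62  75  81  80  80  76  72  73  72  70  68  67  65  63  59  52  40  30  48  79 104 113 115]
 [ 62  55  42  38  44  47  47  44  42  39  37  36  32  30  29  29  26  23  25  22  18  39  72  99 111 115]
 [ 52  43  34  22  20  23  16  21  20  17  16  19  14  18  12  14  14  14  18  13  17  39  71  98 111 115]
 [ 40  30  28  22  17  20  14 
[... 157 characters left out ...]
5  75  81  95 108 115 115]
 [ 56  57  57  58  55  50  47  45  44  48  48  52  61  70  72  81  92 100 104 105 105 106 110 114 115 115]
 [ 66  68  69  68  67  64  65  65  64  65  65  71  80  89  94  96 103 110 113 115 114 115 114 115 116 114]
 [ 71  71  69  71  70  71  70  70  71  71  71  73  84  94  99 100 104 109 115 115 114 115 114 115 114 114]
 [ 71  72  71  69  71  70  70  70  72  71  71  74  81  92  98  99 101 107 112 114 115 114 114 112 113 114]]
[[212.71 235.89]
 [222.67 203.79]
 [249.8  183.35]
 [283.44 181.32]
 [311.96 199.13]]
[0.52623851 0.34744769 0.3872854 ] [ 0.     -0.0001 -0.     -0.0003  0.0002  0.0001 -0.0003 -0.0001  0.0001  0.0005] cross 94.18981902032587 94.19609703896391
```

```bash
cat > fine2.py <<'E'
from h import *
import sys
A=np.load(f'top{sys.argv[1]}.npy'); m=imaging.camera_model('top'); h=np.array([.52624,.34745])
f=lambda v:np.degrees(np.arctan2(v[1],v[0]))%360
def edge(level_fn,cols,z,name):
    pts=[]
    for c in cols:
        r=level_fn(A[:,c]); 
        if r: pts.append(ray(m,(c,r),z))
    pts=np.array(pts); k=np.polyfit(pts[:,1],pts[:,0],1); d=np.array([k[0],1]); d/=np.linalg.norm(d)
    c0=pts.mean(0)-h; n=np.array([-d[1],d[0]])
    print(name,len(pts),'dir',f(d).round(2),'bear mid',f(c0).round(2),'offset from hub line mm',(c0@n*1e3).round(2))
def cross(col,r0,r1,lo):
    for r in range(r0,r1):
        a,b=col[r],col[r+1]
        if (a-lo)*(b-lo)<0: return r+(a-lo)/(a-b)
R=range(234,247)
edge(lambda c:cross(c,230,236,(c[228:232].max()+c[231:236].min())/2),R,.085,'strip lower')
edge(lambda c:cross(c,232,240,(c[231:236].min()+c[239])/2),range(236,250),.057,'base lower')
edge(lambda c:(lambda w:(w*np.arange(228,233)).sum()/w.sum())(np.clip(c[228:233]-64,0,None)),range(235,243),.085,'strip centroid')
edge(lambda c:cross(c,224,229,(c[224]+55)/2),range(235,243),.085,'tab upper')
E
python3 fine2.py 5
```

```text
strip lower 13 dir 93.66 bear mid 97.35 offset from hub line mm 3.22
base lower 14 dir 81.04 bear mid 97.0 offset from hub line mm 13.54
strip centroid 8 dir 94.01 bear mid 93.67 offset from hub line mm -0.31
tab upper 5 dir 85.16 bear mid 88.13 offset from hub line mm 2.89
```

>>> arm_command(jaw=[0,0,0,0,0], slide=[[0.66,0.9,0],[0.66,0.9,0],[0.66,0.9,0],[0.66,0.9,0],[0.66,0.9,0]], turn=[0,0,0,0,0])

```text
t: 11.68
tool_pos: [0.3872, 0.2575, 0.1631]
eef_rot: [0.0, 0.999, 0.033, 0.0]
force: [0.8, -0.3, 0.1]
grip_width: -0.003
```

>>> arm_command(jaw=[0,0,0,0,0], slide=[[0.66,0.9,0],[0.66,0.9,0],[0.66,0.9,-0.5],[0,0,-0.5],[0,0,-0.5]], turn=[0,0,0,0,0])

```text
t: 12.1
tool_pos: [0.4268, 0.3114, 0.1323]
eef_rot: [-0.0, 0.999, 0.033, 0.0]
force: [-0.5, 0.3, -1.1]
grip_width: 0.001
```

```bash
python3 look.py pics/s6.png
```

```text
[0.42463385 0.30939575 0.13008197] [-0.35871703 -0.87482946 -1.99782934]
```

View pics/s6.png

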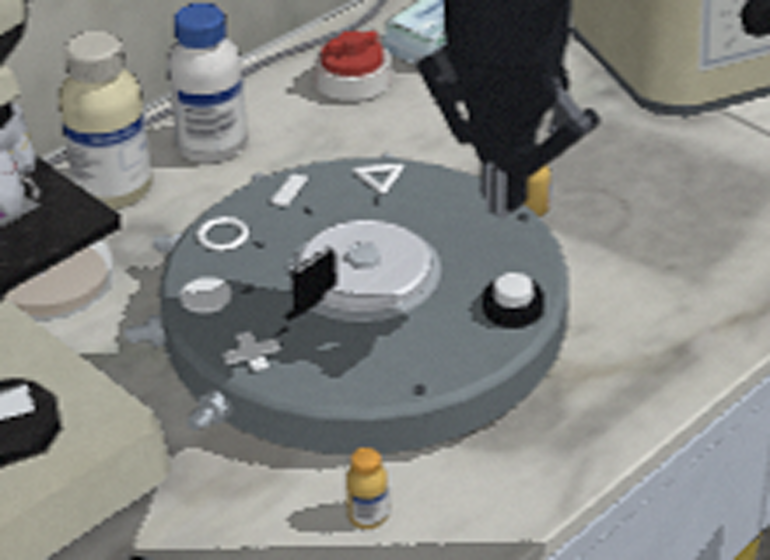

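>>> arm_command(jaw=[0,0,0,0,0], slide=[[0.05,-0.12,-0.8],[0,0,-0.8],[0,0,-0.6],[0,0,-0.2],[0,0,0]], turn=[0,0,0,0,0])

```text
t: 12.57
tool_pos: [0.4256, 0.3061, 0.0842]
eef_rot: [0.001, 0.999, 0.032, -0.002]
force: [-0.2, 0.0, -0.1]
grip_width: -0.001
```

>>> arm_command(jaw=[0,0,0,0,0], slide=[[0,0,-0.1],[0,0,-0.1],[0,0,-0.1],[0,0,0],[0,0,0]], turn=[0,0,0,0,0])

```text
t: 12.98
tool_pos: [0.4274, 0.3075, 0.0796]
eef_rot: [-0.0, 0.999, 0.032, 0.0]
force: [-0.1, -0.4, 0.5]
grip_width: 0.003
```

```bash
python3 look.py pics/s7.png
```

```text
[0.42748919 0.3075675  0.07961056] [ 0.22153158 -0.0299618   0.5137711 ]
```

View pics/s7.png

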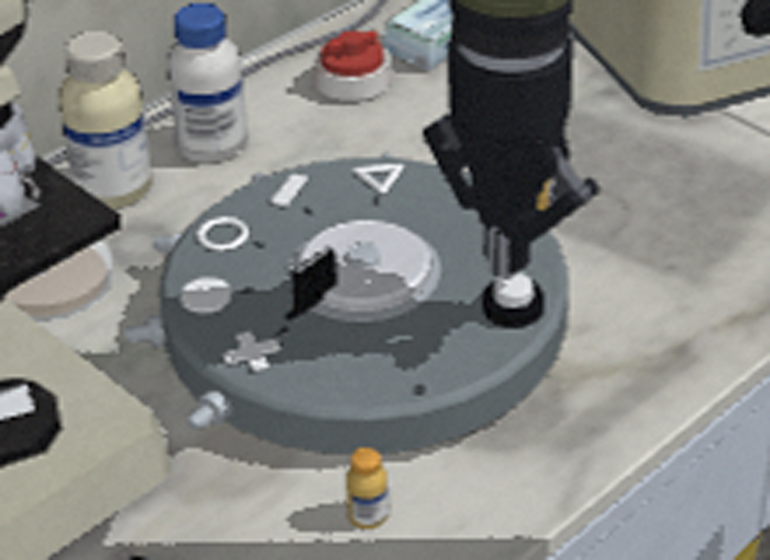

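Fingertips (crop 508,270) are just above the button (514,285), centred on it. I'll step down while watching the force.

>>> arm_command(jaw=[0,0,0,0,0], slide=[[0,0,-0.15],[0,0,-0.15],[0,0,-0.1],[0,0,0],[0,0,0]], turn=[0,0,0,0,0])

```text
t: 13.45
tool_pos: [0.4271, 0.3073, 0.071]
eef_rot: [0.0, 0.999, 0.032, -0.0]
force: [-0.5, -0.7, -0.3]
grip_width: 0.002
```

>>> arm_command(jaw=[0,0,0,0,0], slide=[[0,0,-0.1],[0,0,-0.1],[0,0,0],[0,0,0],[0,0,0]], turn=[0,0,0,0,0])

```text
t: 13.87
tool_pos: [0.4272, 0.3074, 0.0673]
eef_rot: [0.0, 0.999, 0.032, -0.0]
force: [0.6, -0.6, 0.7]
grip_width: 0.0
```

>>> arm_command(jaw=[0,0,0,0,0], slide=[[0,0,-0.1],[0,0,-0.1],[0,0,0],[0,0,0],[0,0,0]], turn=[0,0,0,0,0])

```text
t: 14.28
tool_pos: [0.4274, 0.3075, 0.0635]
eef_rot: [-0.0, 0.999, 0.032, 0.0]
force: [-0.7, -0.3, 3.9]
grip_width: -0.004
```

```bash
python3 look.py pics/s8.png
```

```text
[0.42736905 0.30751976 0.06350924] [-1.02748394 -0.888363    3.80562642]
```

View pics/s8.png

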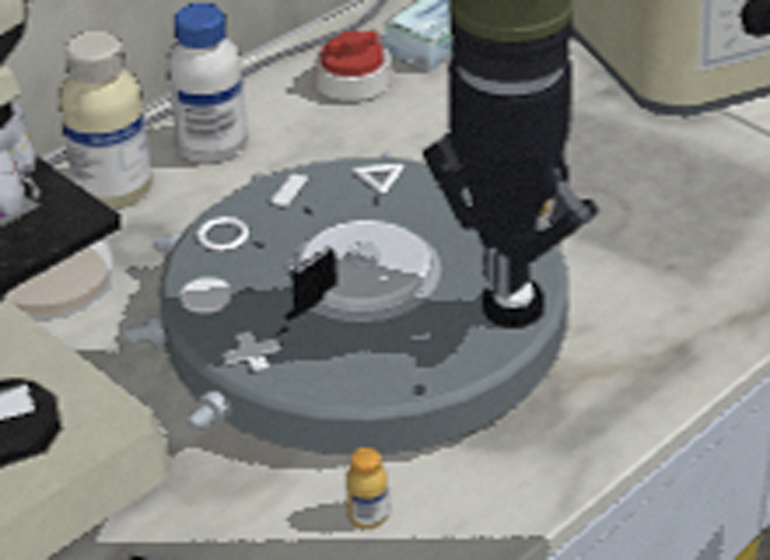

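>>> arm_command(jaw=[0,0,0,0,0], slide=[[0,0,-0.1],[0,0,0],[0,0,0],[0,0,0],[0,0,0]], turn=[0,0,0,0,0])

```text
t: 14.75
tool_pos: [0.4274, 0.3075, 0.0615]
eef_rot: [-0.0, 0.999, 0.032, 0.0]
force: [-1.1, -1.0, 6.1]
grip_width: -0.001
```

>>> arm_command(jaw=[0,0,0,0,0], slide=[[0,0,-0.1],[0,0,0],[0,0,0],[0,0,0],[0,0,0]], turn=[0,0,0,0,0])

```text
t: 15.17
tool_pos: [0.4275, 0.3076, 0.0608]
eef_rot: [-0.0, 0.999, 0.032, 0.0]
force: [-3.3, -2.9, 15.2]
grip_width: -0.0
```

>>> arm_command(jaw=[0,0,0,0,0], slide=[[0,0,-0.03],[0,0,0],[0,0,0.3],[0,0,0.5],[0,0,1]], turn=[0,0,0,0,0])

```text
t: 15.58
tool_pos: [0.4255, 0.3062, 0.0932]
eef_rot: [0.001, 0.999, 0.032, -0.002]
force: [0.5, 0.2, -1.0]
grip_width: 0.0
```

>>> arm_command(jaw=[0,0,0,0,0], slide=[[0,0,1],[0,0,1],[-1,-1,1],[-1,-1,0],[-1,-1,0]], turn=[0,0,0,0,0])

```text
t: 16.0
tool_pos: [0.3675, 0.2475, 0.1557]
eef_rot: [-0.001, 0.999, 0.033, 0.001]
force: [-0.2, -0.5, 0.3]
grip_width: -0.002
```

>>> arm_command(jaw=[0,0,0,0,0], slide=[[-1,-1,0],[-1,-1,0],[0,-1,0],[0,-1,0],[0,-1,0]], turn=[0,0,0,0,0])

```text
t: 16.42
tool_pos: [0.3264, 0.1465, 0.1547]
eef_rot: [0.0, 0.999, 0.033, -0.0]
force: [0.1, -0.5, -0.4]
grip_width: -0.001
```

```bash
python3 look.py pics/s9.png; python3 fine.py 9 | tail -1; python3 fine2.py 9; python3 - <<'E'
import numpy as np,cv2
from cell import imaging
cv2.imwrite('pics/t9.png',cv2.resize(imaging.capture('top')[150:330,180:400,::-1],None,fx=3.3,fy=3.3,interpolation=cv2.INTER_CUBIC))
for n in('amber_vial','other_vial','dropper'): print(n,[r['pixel'] for r in imaging.find_in('top',n)][:1])
E
```

```text
[0.32554131 0.14352057 0.15437016] [-1.79242381 -0.520956   -0.21240068]
[0.52653264 0.34728825 0.3851557 ] [ 0.0005 -0.0003  0.0005 -0.0006 -0.0011  0.0011 -0.0001 -0.0005  0.0002  0.0002] cross 94.06779613218225 94.3396971861196
strip lower 13 dir 93.31 bear mid 97.34 offset from hub line mm 3.51
base lower 14 dir 90.58 bear mid 98.3 offset from hub line mm 6.63
strip centroid 8 dir 94.04 bear mid 93.67 offset from hub line mm -0.34
tab upper 6 dir 82.24 bear mid 88.37 offset from hub line mm 5.84
amber_vial [[206.9, 300.3]]
other_vial [[359.2, 233.7]]
dropper [[492.3, 301.0]]
```

View pics/s9.png

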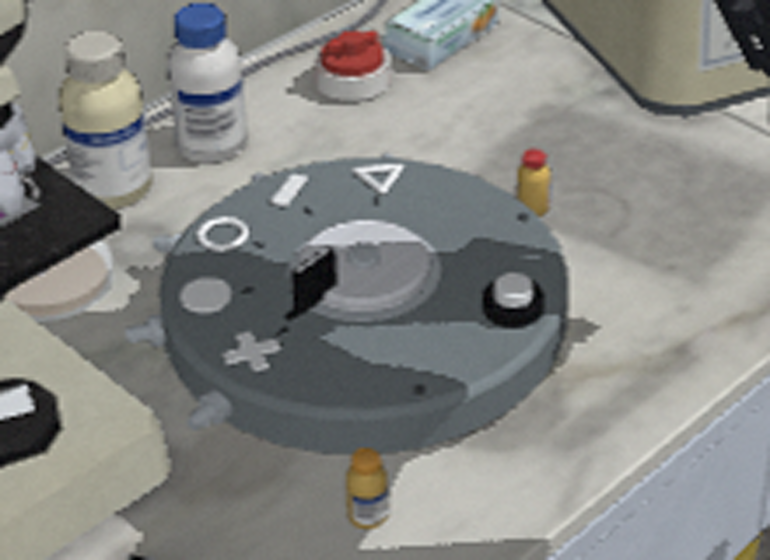

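View pics/t9.png

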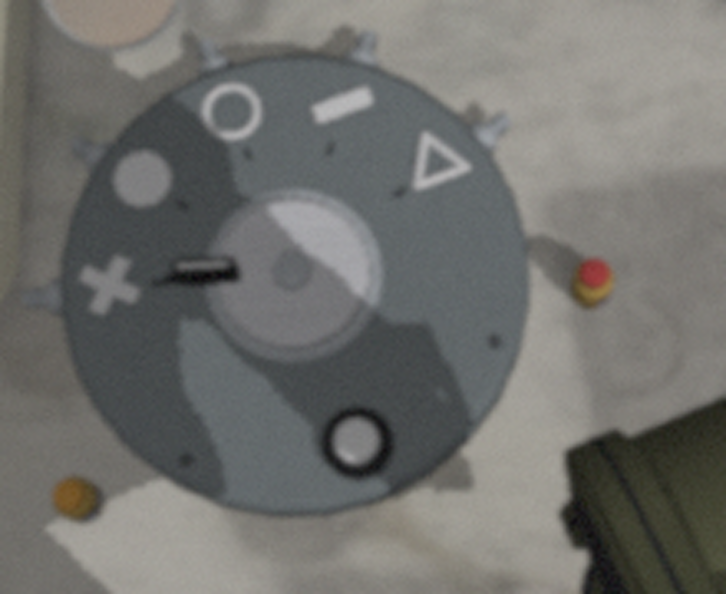

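The tab still points at the cross, the button is up, the bottles have not moved, and the arm is clear of everything.

```bash
python3 -c "
from cell import bot
print(bot.sign_off())"
```

```text
the job is handed in; nothing more can be done
None
```

The selector is set to the cross line, the start button was then pressed and came back up, and the job is handed in. It took about 17 s of the 58 s allowed.

- **Selector:** I pushed the tab clockwise with the side of the closed fingertips. In the top camera it points at 93.3–94.0°, and the middle of the cross tag lies at 94.2°. It read the same after the button press.
- **Button:** I pressed it about 6 mm. The spring force rose to about 6 N, then jumped to 15 N against the stop. After I let go, both cameras showed it up again.
- **Bottles and arm:** all three bottles are where they stood, and the arm ended clear of everything.

**Checks that disagreed:**
- A rough reading from the scene camera, which is calibrated a few millimetres off the top one, put the tab at about 91°. I went with the top camera, where the tag positions fitted to within about 1 mm.
- The network outlines of the tab took in the whole disc, and two weak edge fits on the tab's base and upper edge gave poor angles. I used neither.

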